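# Set the hold-down screw of a chair-rail jig

### The job

Set up the chair-rail jig: first turn the black bezel of the dial gauge until its yellow zero mark stands at the tip of the red pointer. Then turn the orange thumbscrew clockwise until it seats hard on the rail, back it off a quarter turn so that the rail can slide, and finish still gripping the thumbscrew there, as if waiting for its lock nut to be tightened; do not let go. Leave the dial at zero and do not disturb the glue bottle, the screwdriver or the wooden offcut.

Things in the scene. Friction and masses are not known exactly. Their poses are not given: they have to be found in the camera images.
- bezel_grip (a point): On the upright axis of the dial gauge, 6 mm below the top of its bezel: a black knurled ring, 64 mm in diameter, 16 mm high, face up, its underside 18 mm above the blue bridge that carries it (a steel case 56 mm in diameter is in between). Grip it across its diameter from above. It turns stiffly (0.05 N m), both ways, and stays where it is left.
- zero_mark (a point): Inner end of the yellow zero mark painted on top of the bezel, 23 mm from the gauge's axis; it turns with the bezel. The other marks on the bezel are small and white.
- pointer_tip (a point): Tip of the gauge's red pointer, over the white face, 23 mm from the gauge's axis. The pointer does not move of itself and cannot be turned by hand; seen from above, the zero mark starts counter-clockwise of it by 30 to 75 degrees.
- bezel (a joint): Turn of the bezel in rad, growing clockwise seen from above; free from -2.5 to 2.5.
- pointer (a joint): Turn of the pointer in rad, growing clockwise seen from above, on the same scale as the bezel: the gauge reads zero when both values are equal.
- wing_grip (a point): On the upright axis of the thumbscrew, 10 mm below the top of its orange wing, an upright flat bar 46 mm long (this point's x), 11 mm thick (y), 26 mm high; the point turns with it. Grip the wing from above across its 11 mm. Under it a steel stem 10 mm thick, then, 8 mm lower when seated, a boss 22 mm in diameter.
- screw (a joint): Turn of the thumbscrew in rad, growing clockwise seen from above (tightening): 0 is seated, a hard stop; it starts 1.9 to 2.7 rad before that, and one turn lowers it 4 mm. It turns stiffly (0.05 N m) and stays where it is left. Backed off a quarter turn it reads -1.57.
- jig: Fixed plywood baseboard 150 x 440 x 18 mm with a pale chair rail 45 x 400 x 35 mm on it along y. Origin: centre of its underside. Two blue bridges, 104 mm (x) by 34 mm (y), tops 90 mm above the table, straddle the rail with the same yaw, 0.18 to 0.24 m apart: one carries the gauge, the other the thumbscrew; either may be on the left.
- glue_mid (a point): Middle of a loose white glue bottle, 50 mm in diameter, 110 mm tall, standing on the table beyond the jig. Leave alone.
- driver_grip (a point): Handle of a loose screwdriver, 190 mm long, lying on the table beyond the jig. Leave alone.
- offcut_mid (a point): Middle of a loose wooden offcut 50 x 110 x 35 mm lying on the table between the robot and the jig. Leave alone.

How it is judged:
By the outcome, as a careful person would: the job done as asked, in the order asked, and still so for the second after the job is handed in, while the arm keeps its last pose, push and grip.
It also fails if it takes over 67 s, if anything falls off the work surface, if the arm or the gripper's body presses on something with over 40 N, if the wrist force passes 120 N, or if a joint passes its speed limit or range.

### The arm

A 7-joint arm with a two-finger parallel gripper is mounted at the origin on the work surface. World frame = base frame: x ahead of the robot, y to its left, z up, the work surface at z = 0. Lengths are in m, angles in degrees, forces in N, time in s.
With the tool pointing down it reaches from about 0.425 to 0.875 m from the base axis. Payload 4.7 kg.
Tool frame: the origin (TCP) lies midway between the tips of the shut fingers; the grasp point (between the pads) lies 19 mm behind it (env.grip_depth is the distance from the TCP to the grasp point, in m); z points along the fingers, y is the line along which they close (so a half turn about z gives the same grasp; the last joint's range is limited). The gripper opens to 87 mm and grips with 3 to 60 N. Pads are 19 mm wide; open, the fingers measure 117 mm over their backs; the gripper's body (75 mm by 190 mm) begins 51 mm behind the grasp point.
Start: joints at [-74.25, 18.392, -4.016, 83.108, 1.295, 78.541, -3.26], TCP at [0.168, 0.628, 0.223] pointing down, gripper open.
Joint ranges: [-163.93, 163.93], [-17.29, 119.83], [-79.2, 71.16], [3.27, 140.29], [-89.18, 269.18], [5.43, 117.66], [-154.24, 154.24]. Speed limits (degrees/s): [147.25, 147.25, 180, 180, 180, 180, 180].

### API

Orientations are given as [roll, pitch, yaw] about the fixed x, y, z axes, in that order (R = Rz(yaw) Ry(pitch) Rx(roll)).
In Python, from cell import get_obs, optics, env, nets gives the robot as it stands.
- The arm moves only by the shell command python3 -m creep 'ROWS' [FORCE]. ROWS is JSON, a list of rows, each an object of numbers: "wx", "wy", "wz": the turn, a rotation vector about the tool's x, y, z in degrees; "tx", "ty", "tz": the shift along the tool's x, y, z in mm; "gripper": the opening, from -1 (shut) to 1 (fully open). A call has 1 to 5 rows; each row is the pose to reach, as a shift and turn from the pose commanded when the call began, along the tool's axes at that moment; what a row does not reach only later rows make up. A row lasts 1/12 s, in which the tool goes at most 41.7 mm and 7.16 degrees, less where a joint would pass 70% of its speed; a pose out of reach is approached as far as the arm can. A call with a gripper value outside its range is refused whole. The fingers move at their own pace and stop on an object; FORCE is the grip in N (left out, the last holds). Time passes only in rows, so rows that repeat a pose let the fingers close. It gives the time, the measured TCP pose, the force, the opening and the grip force at its end, in the units of the state.
- get_obs(): the state, without advancing time (a new reading comes with each control period).
- optics.read_camera(name): name is "scene" or "top"; returns (picture, depth): 420x560x3 uint8, red, green, blue; 420x560 float32, m along the optical axis (not along the pixel's ray), 0 where there is no reading.
- optics.camera_info(name): a dict with "fovy" (degrees; the focal length in pixels is half the picture's height over the tangent of half this angle, whatever the lens; pixels are square), "cx", "cy" (the principal point, pixels), "R" (3x3) and "t" (3): a world point X has camera coordinates R X + t. Camera axes: x right, y down, z forward; pixel columns grow to the right and rows downward; lengths in m; the calibration is good to about 2 mm. A picture is of the moment at which its call begins. camera_info takes no time and is no camera call.
- env.sign_off(): hands the job in; it is judged then, once.
Trained networks look in the newest picture that a camera, given by its name, has taken for a name from the list of things; names that differ only in an ending like _2 or _b are one class to them, and where a whole thing is asked for, a point or a joint stands for the part that bears it (a point fixed in the world has none). Each returns a list of dicts, best first, with "confidence" (0 to 1); they miss things now and then, are a little off and sometimes report something else, mostly with a low value. They report only what shows in the picture. A call takes as long as a camera call.
- nets.look_for(query, camera): "point" ([x, y, z] in m, in world coordinates, good to about 4 mm: the middle of the surface that is visible of it).
- nets.place_of(query, camera): "point" ([x, y, z] in m, in world coordinates, good to about 4 mm: a listed point, or the origin of a listed thing).
The state is a dict: "time_s": time; "qpos": joint angles; "joint_velocities": joint speeds; "effort": joint torques, N m; "tool_pos": TCP position; "tool_rot": TCP orientation; "force": force on the tool from outside, world axes, zero at the start; "wrist_torque": the same for the moment, N m; "grip_width": finger opening in m; "grasp_force": force on a finger pad.
Only numpy, scipy, OpenCV 4.12 (cv2) and the standard library are available. Lean on these libraries where they do the work, as an engineer would, in place of code of your own. Each camera call takes 0.05 s, during which the arm holds its last target. There are 200 camera calls.

## Working session

There is one attempt and no reset: what is moved stays moved. The work goes in short steps, Python scripts to look and compute and a shell command to move; the robot and the scene stay as the last step left them, time stands still between calls to the robot, and variables do not carry over. Pictures are saved under pics/ and viewed, at most 10 in all, crops included, and the job is handed in when it is done.

```bash
mkdir -p pics; ls; python3 - <<'E'
from cell import get_obs, optics, env, nets
import cv2
o=get_obs();print(o['time_s'],o['tool_pos'],o['tool_rot'],o['grip_width'],o['force'])
for n in('scene','top'):
    p,d=optics.read_camera(n);cv2.imwrite(f'pics/{n}0.png',p[:,:,::-1])
    for q in('bezel_grip','zero_mark','pointer_tip','wing_grip','jig','glue_mid','driver_grip','offcut_mid'):
        print(n,q,[([round(float(x),4) for x in r['point']],round(r['confidence'],2)) for r in nets.place_of(q,n)[:2]])
print(env.grip_depth)
E
```

```text
pics
0.0 [0.16751597 0.62747427 0.22143848] [-1.79890990e+02  6.28146396e-03  1.65058451e+02] 0.08678799567384173 [-0.20972448 -0.84695297  0.71891135]
scene bezel_grip [([0.5487, -0.1054, 0.1166], 0.72)]
scene zero_mark [([0.5376, -0.118, 0.1264], 0.93), ([0.7215, -0.1389, 0.0118], 0.75)]
scene pointer_tip []
scene wing_grip [([0.535, 0.1241, 0.1252], 0.58)]
scene jig [([0.5468, 0.0153, 0.0026], 0.72), ([0.5356, -0.1149, 0.1283], 0.32)]
scene glue_mid [([0.6819, 0.0875, 0.0569], 0.94)]
scene driver_grip [([0.7217, -0.1396, 0.0143], 0.84)]
scene offcut_mid [([0.4032, 0.0642, 0.0177], 0.63)]
top bezel_grip [([0.5504, -0.1007, 0.1188], 0.85)]
top zero_mark [([0.5334, -0.12, 0.1268], 0.72)]
top pointer_tip [([0.5309, -0.0963, 0.1254], 0.61)]
top wing_grip [([0.5385, 0.1185, 0.1283], 0.59)]
top jig [([0.5401, 0.0092, -0.0025], 0.83)]
top glue_mid [([0.6815, 0.0883, 0.0589], 0.96)]
top driver_grip [([0.724, -0.1432, 0.0138], 0.56)]
top offcut_mid [([0.3959, 0.0592, 0.0197], 0.64), ([0.5374, 0.121, 0.1258], 0.38)]
0.0187
```

```bash
python3 - <<'E'
import cv2,numpy as np
from cell import optics
p=cv2.imread('pics/top0.png')
i=optics.camera_info('top');f=210/np.tan(np.radians(i['fovy']/2));R=np.array(i['R']);t=np.array(i['t'])
print(i)
def px(X):
    c=R@np.array(X)+t;return f*c[0]/c[2]+i['cx'],f*c[1]/c[2]+i['cy']
a=px([.55,-.1,.124]);b=px([.538,.12,.128]);print(a,b)
cs=[cv2.resize(p[int(y)-32:int(y)+32,int(x)-32:int(x)+32],(384,384),interpolation=cv2.INTER_CUBIC) for x,y in(a,b)]
cv2.imwrite('pics/crop0.png',np.hstack(cs))
E
```

```text
{'fovy': 54.32870712541026, 'cx': 276.75142352663823, 'cy': 207.9726983651501, 'R': array([[-0.02304434, -0.99971111, -0.00682993],
       [-0.98048556,  0.02393428, -0.1951287 ],
       [ 0.1952358 ,  0.00220003, -0.98075386]]), 't': array([0.02143125, 0.62777946, 0.67959035])}
(np.float64(343.1279400429574), np.float64(246.07237646546065)) (np.float64(207.35665613633182), np.float64(256.4928912588027))
```

View pics/top0.png

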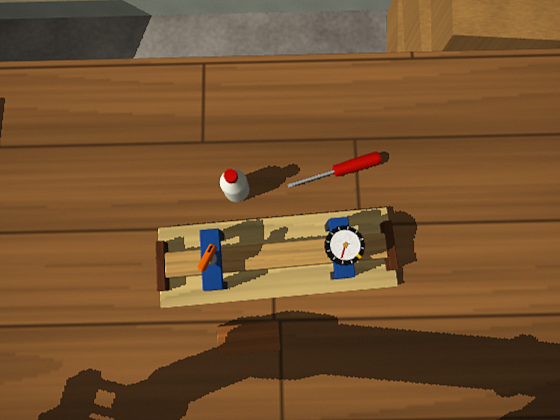

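View pics/crop0.png

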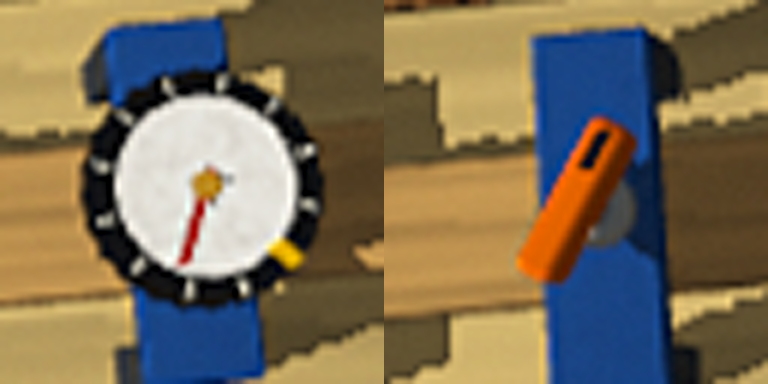

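View pics/scene0.png

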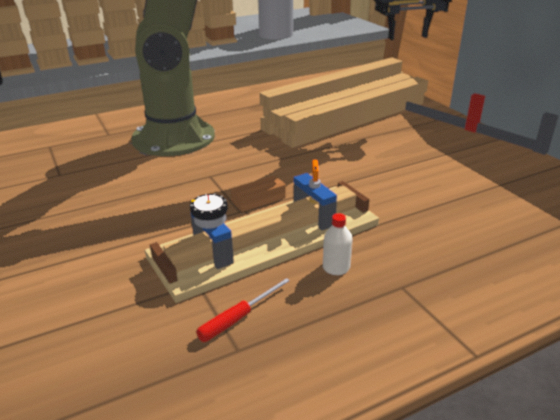

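The top view shows the gauge at about (343, 246), with the red pointer hanging down to (342, 257) and the yellow mark at lower right (360, 257). The thumbscrew wing is at (207, 257), leaning to the upper right. The bottle and screwdriver lie beyond the jig. The offcut is in the shadow at about (250, 333).

```bash
cat > h.py <<'E'
import cv2,numpy as np
from cell import get_obs, optics, env, nets
def cam(n):
    i=optics.camera_info(n);f=210/np.tan(np.radians(i['fovy']/2));return f,i['cx'],i['cy'],np.array(i['R']),np.array(i['t'])
def plane(n,uv,z):
    f,cx,cy,R,t=cam(n);uv=np.atleast_2d(uv).astype(float)
    r=np.c_[(uv[:,0]-cx)/f,(uv[:,1]-cy)/f,np.ones(len(uv))]@R; c=-R.T@t
    return c+r*((z-c[2])/r[:,2])[:,None]
def cloud(n,m,d):
    f,cx,cy,R,t=cam(n);v,u=np.nonzero(m&(d>0));z=d[v,u]
    return (np.c_[(u-cx)/f*z,(v-cy)/f*z,z]-t)@R
def near(n,X,p,z,r):
    v,u=np.mgrid[:420,:560];w=plane(n,np.c_[u.ravel(),v.ravel()],z)
    return (np.hypot(w[:,0]-X[0],w[:,1]-X[1])<r).reshape(420,560)
def ang(v): return np.degrees(np.arctan2(v[1],v[0]))
def masks(n,p,G,W):
    h=cv2.cvtColor(p,cv2.COLOR_RGB2HSV);H,S,V=[h[...,k].astype(int) for k in range(3)]
    g=near(n,G,p,.124,.036)
    return dict(red=g&((H<6)|(H>172))&(S>150)&(V>70), yel=g&(H>17)&(H<32)&(S>150)&(V>110),
      org=near(n,W,p,.13,.045)&(H>5)&(H<15)&(S>190)&(V>110), white=near(n,G,p,.124,.026)&(S<60)&(V>150))
def cen(m):
    v,u=np.nonzero(m);return np.c_[u,v]
def look(n,G=(.5455,-.103),W=(.538,.12)):
    p,d=optics.read_camera(n);m=masks(n,p,G,W);return p,d,m
def gauge(n,m,c,z=.124):
    y=plane(n,cen(m['yel']),z)[:,:2];r=plane(n,cen(m['red']),z)[:,:2]
    rr=np.hypot(*(y-c).T);y=y[rr>.019]
    far=np.hypot(*(r-c).T);r=r[far>.008]
    return ang(y.mean(0)-c),ang(r.mean(0)-c),len(y),len(r)
E
python3 - <<'E'
from h import *
np.set_printoptions(precision=4,suppress=True)
for n in('top','scene'):
    p,d,m=look(n)
    print(n,{k:int(v.sum()) for k,v in m.items()})
    # dark ring + inside: outer contour of the gauge top by depth
    f,cx,cy,R,t=cam(n);v,u=np.mgrid[:420,:560]
    P=(np.stack([(u-cx)/f*d,(v-cy)/f*d,d],-1)-t)@R
    g=(d>0)&(np.hypot(P[...,0]-.547,P[...,1]+.103)<.05)&(P[...,2]>.117)&(P[...,2]<.13)
    Q=P[g];print('gauge z',np.percentile(Q[:,2],[5,25,50,75,95]),len(Q))
    c,rad=cv2.minEnclosingCircle(Q[:,:2].astype(np.float32));print('circ',c,rad,Q[:,:2].mean(0))
    wv=cen(m['white']);hull=cv2.convexHull(wv.astype(np.int32));fc=plane(n,hull[:,0],.122)
    (e,ax,_)=cv2.fitEllipse(fc[:,:2].astype(np.float32)*1000);print('face',e,ax)
    for cc in(np.array(c),np.array(e)/1000): print(gauge(n,m,cc))
    W=cloud(n,m['org'],d);zt=np.percentile(W[:,2],95);T=W[W[:,2]>zt-.006]
    rc=cv2.minAreaRect((T[:,:2]*1000).astype(np.float32));print('wing',zt,len(W),len(T),T.mean(0),rc)
    e2=np.linalg.eigh(np.cov(T[:,:2].T))[1][:,1];print('ang',ang(e2))
    B=P[(d>0)&(np.hypot(P[...,0]-.538,P[...,1]-.12)<.05)&(P[...,2]>.08)&(P[...,2]<.096)];print('bridge',B.mean(0),np.median(B[:,2]),cv2.minAreaRect((B[:,:2]*1000).astype(np.float32)))
E
```

```text
top {'red': 11, 'yel': 47, 'org': 162, 'white': 579}
gauge z [0.1229 0.1244 0.1253 0.1263 0.1275] 1242
circ (0.5532466769218445, -0.10232612490653992) 0.03303831070661545 [ 0.5525 -0.1017]
face (547.5245971679688, -102.41471862792969) (47.408607482910156, 50.3172607421875)
(np.float64(-176.10809662591814), np.float64(164.68620504997998), 32, 10)
(np.float64(-174.9702124860847), np.float64(156.30878012691446), 32, 6)
wing 0.13814348478030394 161 156 [0.5364 0.1217 0.136 ] ((537.5193481445312, 121.5942611694336), (9.800600051879883, 44.22712707519531), 61.86743927001953)
ang 151.43660706258407
bridge [0.5358 0.1196 0.0903] 0.09038761356356677 ((537.8233032226562, 121.57870483398438), (99.64080810546875, 34.580257415771484), 4.286715984344482)
scene {'red': 0, 'yel': 11, 'org': 78, 'white': 292}
gauge z [0.1189 0.1231 0.124  0.1249 0.126 ] 678
circ (0.5547415614128113, -0.10132486373186111) 0.03388846665620804 [ 0.5589 -0.1038]
face (543.9188842773438, -100.42131042480469) (46.363399505615234, 51.12921905517578)
(np.float64(-138.8320060640145), np.float64(nan), 10, 0)
(np.float64(-120.26625579414952), np.float64(nan), 10, 0)
wing 0.13611203045458214 77 45 [0.5471 0.1162 0.1341] ((540.1824951171875, 121.42639923095703), (9.513993263244629, 47.535797119140625), 59.73453903198242)
ang 157.06593038464987
bridge [0.5414 0.1169 0.0887] 0.08931255567967737 ((538.2461547851562, 120.89244079589844), (98.55779266357422, 36.24544143676758), 4.952199459075928)h.py:29: RuntimeWarning: Mean of empty slice.
  return ang(y.mean(0)-c),ang(r.mean(0)-c),len(y),len(r)
  ret = um.true_divide(
```

```bash
python3 - <<'E'
from h import *
np.set_printoptions(precision=4,suppress=True)
n='top'
G=np.array([.5525,-.102])
p,d,m=look(n,G)
# face centre: white + red + hub blob filled hull
hull=cv2.convexHull(cen(m['white']).astype(np.int32))[:,0]
h=cv2.cvtColor(p,cv2.COLOR_RGB2HSV)
dark=near(n,G,p,.124,.045)&(h[...,2]<60)
k=cen(dark);
for nm,pts,z in(('face',hull,.122),('dark',cv2.convexHull(k.astype(np.int32))[:,0],.124)):
    w=plane(n,pts,z)[:,:2]*1000;print(nm,cv2.fitEllipse(w.astype(np.float32)))
print('pivot',plane(n,[345.3,244.5],.126),'ringc',plane(n,[344.7,245.2],.124))
print('tip',plane(n,[341.7,257.5],.124),'mark',plane(n,[358.8,256.2],.124))
for z in(.122,.126):
  for c in((.5525,-.102),(.551,-.1025)):
    print(z,c,gauge(n,m,np.array(c),z), ang(plane(n,[341.7,257.5],z)[0,:2]-c),ang(plane(n,[358.8,256.2],.124)[0,:2]-c))
print(nets.place_of('pointer_tip','top')[:1],nets.place_of('zero_mark','top')[:1],nets.place_of('bezel_grip','top')[:1])
E
```

```text
face ((552.843994140625, -103.17613983154297), (48.53392791748047, 49.3195686340332), 87.49427032470703)
dark ((555.808349609375, -98.93375396728516), (63.966434478759766, 77.29923248291016), 130.7200164794922)
pivot [[ 0.5523 -0.1033  0.126 ]] ringc [[ 0.5514 -0.1026  0.124 ]]
tip [[ 0.5316 -0.0967  0.124 ]] mark [[ 0.533  -0.1244  0.124 ]]
0.122 (0.5525, -0.102) (np.float64(179.3763194917891), np.float64(165.70943299896837), 34, 9) 166.44018296787067 -130.99485683019427
0.122 (0.551, -0.1025) (np.float64(177.44757863571945), np.float64(162.25038866331215), 34, 8) 164.04502107964532 -129.36907977787556
0.126 (0.5525, -0.102) (np.float64(177.25074107721088), np.float64(163.75062446078985), 34, 9) 165.0579961312715 -130.99485683019427
0.126 (0.551, -0.1025) (np.float64(175.16439141257663), np.float64(160.04090588520987), 34, 9) 162.62600517590056 -129.36907977787556
[{'point': [0.5319, -0.0967, 0.1248], 'confidence': 0.58}] [{'point': [0.535, -0.1213, 0.1257], 'confidence': 0.77}] [{'point': [0.5513, -0.1, 0.1196], 'confidence': 0.82}]
```

```bash
python3 -m creep '[{"tx":0,"ty":0,"tz":0,"wz":7,"gripper":1}]'; python3 - <<'E'
from h import *
o=get_obs();print(o['qpos'],o['tool_rot'],o['tool_pos'])
from scipy.spatial.transform import Rotation as T
R=T.from_euler('xyz',o['tool_rot'],degrees=True)
print(R.inv().apply(np.array([.5525,-.102,.223])-o['tool_pos'])*1000)
E
```

```text
[-74.25019963  18.39343724  -4.01547147  83.10889574   1.29465647
  78.54149305  -3.26159317] [1.79998712e+02 2.67499702e-03 1.65056768e+02] [0.1676307  0.62801804 0.22255747]
[-5.60097563e+02 -6.06086999e+02 -4.30006669e-01]validation failed for argument at $[0]...
```

```bash
python3 -m creep '[{"wx":0,"wy":0,"wz":7,"tx":-30,"ty":-30,"tz":0,"gripper":1},{"wx":0,"wy":0,"wz":14,"tx":-55,"ty":-60,"tz":0,"gripper":1},{"wx":0,"wy":0,"wz":21,"tx":-82,"ty":-90,"tz":0,"gripper":1},{"wx":0,"wy":0,"wz":28,"tx":-110,"ty":-120,"tz":0,"gripper":1},{"wx":0,"wy":0,"wz":35,"tx":-138,"ty":-150,"tz":0,"gripper":1}]' 30; cat > to.py <<'E'
import sys
from h import *
from scipy.spatial.transform import Rotation as T
x,y,z,yaw=map(float,sys.argv[1:5])
o=get_obs();R=T.from_euler('xyz',o['tool_rot'],degrees=True)
print('t',round(o['time_s'],2),'pos',o['tool_pos'].round(4),'rot',o['tool_rot'].round(2),'q',o['qpos'].round(0))
print('to go mm',(R.inv().apply(np.array([x,y,z])-o['tool_pos'])*1000).round(1),'wz',round((o['tool_rot'][2]-yaw+180)%360-180,1))
E
python3 to.py .5523 -.1028 .18 112
```

```text
time_s: 1.62
tool_pos: [0.2629, 0.4458, 0.2226]
tool_rot: [180.0, -0.0, 129.7]
force: [0.7, -0.0, 0.3]
grip_width: 0.0869
grasp_force: 0.0
t 1.62 pos [0.2629 0.4458 0.2226] rot [ 1.7998e+02 -1.0000e-02  1.2973e+02] q [-67.   2.   4. 102.  -0.  76. -23.]
to go mm [-606.9 -128.1   42.4] wz 17.7
```

```bash
python3 -m creep '[{"wx":0,"wy":0,"wz":4,"tx":-40,"ty":-8,"tz":0,"gripper":1},{"wx":0,"wy":0,"wz":8,"tx":-80,"ty":-17,"tz":0,"gripper":1},{"wx":0,"wy":0,"wz":12,"tx":-120,"ty":-25,"tz":0,"gripper":1},{"wx":0,"wy":0,"wz":16,"tx":-160,"ty":-34,"tz":0,"gripper":1},{"wx":0,"wy":0,"wz":17.7,"tx":-200,"ty":-42,"tz":0,"gripper":1}]' 30; python3 to.py .5523 -.1028 .18 112
```

```text
time_s: 2.03
tool_pos: [0.3594, 0.2655, 0.2229]
tool_rot: [179.9, -0.0, 112.2]
force: [0.9, 1.6, 0.0]
grip_width: 0.087
grasp_force: 0.0
t 2.03 pos [0.3594 0.2655 0.2229] rot [ 1.7995e+02 -5.0000e-02  1.1219e+02] q [-56.  -7.  15. 111.   2.  76. -19.]
to go mm [-413.9   39.5   42.6] wz 0.2
```

```bash
python3 -m creep '[{"wx":0,"wy":0,"wz":0,"tx":-40,"ty":4,"tz":0,"gripper":1},{"wx":0,"wy":0,"wz":0,"tx":-80,"ty":8,"tz":0,"gripper":1},{"wx":0,"wy":0,"wz":0,"tx":-120,"ty":12,"tz":0,"gripper":1},{"wx":0,"wy":0,"wz":0,"tx":-160,"ty":16,"tz":0,"gripper":1},{"wx":0,"wy":0,"wz":0,"tx":-200,"ty":20,"tz":0,"gripper":1}]' 30; python3 -m creep '[{"wx":0,"wy":0,"wz":0,"tx":-40,"ty":4,"tz":0,"gripper":1},{"wx":0,"wy":0,"wz":0,"tx":-80,"ty":8,"tz":0,"gripper":1},{"wx":0,"wy":0,"wz":0,"tx":-120,"ty":12,"tz":0,"gripper":1},{"wx":0,"wy":0,"wz":0,"tx":-160,"ty":16,"tz":10,"gripper":1},{"wx":0,"wy":0,"wz":0,"tx":-190,"ty":18,"tz":20,"gripper":1}]' 30;python3 to.py .5523 -.1028 .18 112
```

```text
time_s: 2.45
tool_pos: [0.454, 0.0882, 0.223]
tool_rot: [179.9, -0.0, 112.4]
force: [0.9, 0.2, -0.7]
grip_width: 0.0873
grasp_force: 0.0
time_s: 2.87
tool_pos: [0.544, -0.0824, 0.2035]
tool_rot: [179.8, 0.1, 112.2]
force: [0.9, 0.5, -0.4]
grip_width: 0.0867
grasp_force: 0.0
t 2.87 pos [ 0.544  -0.0824  0.2035] rot [1.7983e+02 1.3000e-01 1.1225e+02] q [-34.   8.  44. 101.  -5.  74.  33.]
to go mm [-21.9  -0.1  23.6] wz 0.2
```

```bash
python3 -m creep '[{"wx":0,"wy":0,"wz":0,"tx":-22,"ty":0,"tz":0,"gripper":1},{"wx":0,"wy":0,"wz":0,"tx":-22,"ty":0,"tz":24,"gripper":1},{"wx":0,"wy":0,"wz":0,"tx":-22,"ty":0,"tz":24,"gripper":1}]' 30; python3 to.py .5523 -.1028 .101 112
python3 - <<'E'
from h import *
p,d=optics.read_camera('scene');cv2.imwrite('pics/s1.png',cv2.resize(p[120:320,120:400,::-1],None,fx=2.5,fy=2.5))
E
```

```text
time_s: 3.12
tool_pos: [0.5487, -0.1007, 0.1754]
tool_rot: [-179.7, -0.1, 112.2]
force: [-1.4, 0.5, -1.2]
grip_width: 0.0871
grasp_force: 0.0
t 3.12 pos [ 0.5487 -0.1007  0.1754] rot [-1.7969e+02 -7.0000e-02  1.1216e+02] q [-32.  11.  44. 101.  -8.  71.  37.]
to go mm [-3.4  2.9 74.4] wz 0.2
```

View pics/s1.png

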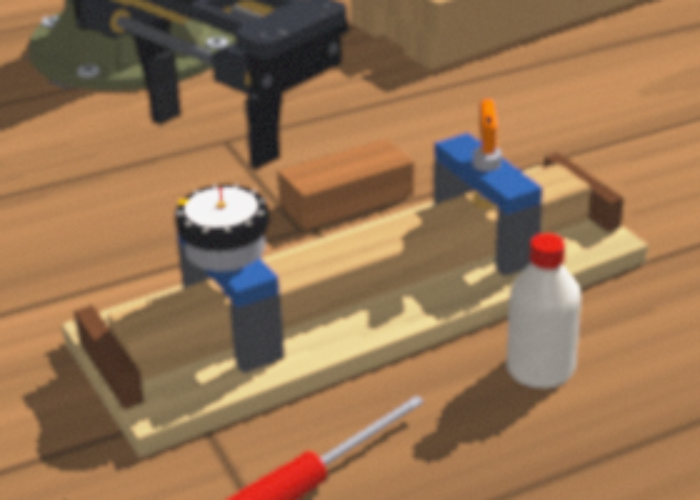

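```bash
python3 - <<'E'
from h import *
f,cx,cy,R,t=cam('scene');o=get_obs()
for X in(o['tool_pos'],[.5523,-.1028,.124]):
    c=R@np.array(X)+t;print(f*c[0]/c[2]+cx,f*c[1]/c[2]+cy)
E
python3 to.py .5523 -.1028 .101 112
```

```text
205.5432736254793 174.95745268557022
206.78090146117825 202.80292636889175
t 3.17 pos [ 0.5491 -0.0992  0.1768] rot [-1.7976e+02 -1.0000e-01  1.1229e+02] q [-32.  11.  44. 101.  -8.  71.  37.]
to go mm [-4.7  1.9 75.8] wz 0.3
```

```bash
python3 -m creep '[{"wx":0,"wy":0,"wz":0,"tx":0,"ty":0,"tz":0,"gripper":1},{"wx":0,"wy":0,"wz":0,"tx":0,"ty":0,"tz":0,"gripper":1},{"wx":0,"wy":0,"wz":0,"tx":0,"ty":0,"tz":0,"gripper":1}]' 30; for i in 1 2 3; do python3 to.py .5523 -.1028 .101 112; done
python3 - <<'E'
from h import *
n='scene';p,d,m=look(n,(.5523,-.1028))
hull=cv2.convexHull(cen(m['white']).astype(np.int32))[:,0]
print(cv2.fitEllipse((plane(n,hull,.122)[:,:2]*1000).astype(np.float32)))
for n in('scene',): print([nets.place_of('bezel_grip',n)[:1] for _ in range(2)])
E
```

```text
time_s: 3.42
tool_pos: [0.5513, -0.0981, 0.1797]
tool_rot: [179.9, -0.0, 112.5]
force: [0.0, -0.0, 0.3]
grip_width: 0.0866
grasp_force: 0.0
t 3.42 pos [ 0.5513 -0.0981  0.1797] rot [179.88  -0.   112.46] q [-32.  11.  44. 101.  -8.  71.  37.]
to go mm [-4.7 -1.1 78.7] wz 0.5
t 3.42 pos [ 0.5513 -0.0981  0.1797] rot [179.88  -0.   112.46] q [-32.  11.  44. 101.  -8.  71.  37.]
to go mm [-4.7 -1.1 78.7] wz 0.5
t 3.42 pos [ 0.5513 -0.0981  0.1797] rot [179.88  -0.   112.46] q [-32.  11.  44. 101.  -8.  71.  37.]
to go mm [-4.7 -1.1 78.7] wz 0.5
((549.2135620117188, -100.51636505126953), (48.33183288574219, 51.87089157104492), 82.65044403076172)
[[{'point': [0.549, -0.102, 0.1166], 'confidence': 0.66}], [{'point': [0.549, -0.102, 0.1166], 'confidence': 0.66}]]
```

```bash
python3 -m creep '[{"wx":0,"wy":0,"wz":0,"tx":-3.4,"ty":-1.4,"tz":25,"gripper":1},{"wx":0,"wy":0,"wz":0,"tx":-3.4,"ty":-1.4,"tz":45,"gripper":1},{"wx":0,"wy":0,"wz":0,"tx":-3.4,"ty":-1.4,"tz":60,"gripper":1},{"wx":0,"wy":0,"wz":0,"tx":-3.4,"ty":-1.4,"tz":70,"gripper":1},{"wx":0,"wy":0,"wz":0,"tx":-3.4,"ty":-1.4,"tz":78,"gripper":1}]' 30;  python3 -m creep '[{"wx":0,"wy":0,"wz":0,"tx":0,"ty":0,"tz":0,"gripper":1},{"wx":0,"wy":0,"wz":0,"tx":0,"ty":0,"tz":0,"gripper":1}]' 30; python3 to.py .5512 -.1018 .101 112
```

```text
time_s: 3.98
tool_pos: [0.5505, -0.1025, 0.0999]
tool_rot: [-180.0, -0.0, 112.4]
force: [-0.8, 0.8, -0.3]
grip_width: 0.087
grasp_force: 0.0
time_s: 4.15
tool_pos: [0.551, -0.1028, 0.1009]
tool_rot: [180.0, 0.0, 112.4]
force: [0.0, -0.5, 0.3]
grip_width: 0.0872
grasp_force: 0.0
t 4.15 pos [ 0.551  -0.1028  0.1009] rot [1.7998e+02 1.0000e-02 1.1236e+02] q [-30.  16.  43. 106. -12.  63.  40.]
to go mm [ 0.9  0.6 -0.1] wz 0.4
```

```bash
python3 -m creep '[{"wx":0,"wy":0,"wz":0,"tx":0,"ty":0,"tz":0,"gripper":0.2},{"wx":0,"wy":0,"wz":0,"tx":0,"ty":0,"tz":0,"gripper":0.2},{"wx":0,"wy":0,"wz":0,"tx":0,"ty":0,"tz":0,"gripper":0.2},{"wx":0,"wy":0,"wz":0,"tx":0,"ty":0,"tz":0,"gripper":0.2},{"wx":0,"wy":0,"wz":0,"tx":0,"ty":0,"tz":0,"gripper":0.2}]' 20; python3 to.py .5512 -.1018 .101 112
```

```text
time_s: 4.57
tool_pos: [0.553, -0.1021, 0.1012]
tool_rot: [179.7, 0.1, 112.4]
force: [5.6, 0.5, -0.6]
grip_width: 0.0631
grasp_force: 20.0
t 4.57 pos [ 0.553  -0.1021  0.1012] rot [1.7972e+02 8.0000e-02 1.1239e+02] q [-30.  16.  43. 106. -12.  63.  40.]
to go mm [ 0.9 -1.6  0.2] wz 0.4
```

```bash
python3 -m creep '[{"wx":0,"wy":0,"wz":0,"tx":0,"ty":2,"tz":0,"gripper":0.2},{"wx":0,"wy":0,"wz":5,"tx":0,"ty":2,"tz":0,"gripper":0.2},{"wx":0,"wy":0,"wz":11,"tx":0,"ty":2,"tz":0,"gripper":0.2},{"wx":0,"wy":0,"wz":17,"tx":0,"ty":2,"tz":0,"gripper":0.2},{"wx":0,"wy":0,"wz":23,"tx":0,"ty":2,"tz":0,"gripper":0.2}]' 30; python3 to.py .553 -.102 .101 47;python3 -m creep '[{"wx":0,"wy":0,"wz":6,"tx":0,"ty":0,"tz":0,"gripper":0.2},{"wx":0,"wy":0,"wz":12,"tx":0,"ty":0,"tz":0,"gripper":0.2},{"wx":0,"wy":0,"wz":18,"tx":0,"ty":0,"tz":0,"gripper":0.2},{"wx":0,"wy":0,"wz":24,"tx":0,"ty":0,"tz":0,"gripper":0.2},{"wx":0,"wy":0,"wz":24,"tx":0,"ty":0,"tz":0,"gripper":0.2}]' 30; python3 to.py .553 -.102 .101 47
```

```text
time_s: 4.98
tool_pos: [0.553, -0.102, 0.1012]
tool_rot: [180.0, -0.0, 89.1]
force: [-0.5, 1.0, 2.4]
grip_width: 0.0633
grasp_force: 30.0
t 4.98 pos [ 0.553  -0.102   0.1012] rot [ 1.7996e+02 -2.0000e-02  8.9080e+01] q [-33.  17.  47. 106. -14.  63.  18.]
to go mm [0.  0.  0.2] wz 42.1
time_s: 5.4
tool_pos: [0.5529, -0.102, 0.1012]
tool_rot: [180.0, -0.0, 65.2]
force: [-1.4, 1.8, 4.1]
grip_width: 0.0636
grasp_force: 30.0
t 5.4 pos [ 0.5529 -0.102   0.1012] rot [ 1.7998e+02 -2.0000e-02  6.5210e+01] q [-36.  18.  51. 106. -16.  64.  -4.]
to go mm [0.1 0.  0.2] wz 18.2
```

```bash
python3 -m creep '[{"wx":0,"wy":0,"wz":6,"tx":0,"ty":0,"tz":0,"gripper":0.2},{"wx":0,"wy":0,"wz":12,"tx":0,"ty":0,"tz":0,"gripper":0.2},{"wx":0,"wy":0,"wz":17.5,"tx":0,"ty":0,"tz":0,"gripper":0.2},{"wx":0,"wy":0,"wz":17.5,"tx":0,"ty":0,"tz":0,"gripper":0.2},{"wx":0,"wy":0,"wz":17.5,"tx":0,"ty":0,"tz":0,"gripper":0.2}]' 30; python3 -m creep '[{"wx":0,"wy":0,"wz":0,"tx":0,"ty":0,"tz":0,"gripper":1},{"wx":0,"wy":0,"wz":0,"tx":0,"ty":0,"tz":0,"gripper":1},{"wx":0,"wy":0,"wz":0,"tx":0,"ty":0,"tz":0,"gripper":1},{"wx":0,"wy":0,"wz":0,"tx":0,"ty":0,"tz":-40,"gripper":1},{"wx":0,"wy":0,"wz":0,"tx":0,"ty":0,"tz":-80,"gripper":1}]' 30; python3 to.py .5 .12 .2 120
```

```text
time_s: 5.82
tool_pos: [0.5529, -0.102, 0.1012]
tool_rot: [180.0, -0.0, 48.0]
force: [-0.7, 0.7, 5.1]
grip_width: 0.0636
grasp_force: 30.0
time_s: 6.23
tool_pos: [0.5503, -0.1019, 0.1791]
tool_rot: [-179.8, 0.3, 47.9]
force: [1.4, 0.3, 0.5]
grip_width: 0.0846
grasp_force: 0.0
t 6.23 pos [ 0.5503 -0.1019  0.1791] rot [-179.78    0.29   47.9 ] q [-42.  14.  57. 101. -12.  72. -24.]
to go mm [ 130.8 -186.1  -20.8] wz -72.1
```

```bash
python3 -m creep '[{"wx":0,"wy":0,"wz":-7,"tx":22,"ty":-31,"tz":-15,"gripper":1},{"wx":0,"wy":0,"wz":-14,"tx":44,"ty":-62,"tz":-20,"gripper":1},{"wx":0,"wy":0,"wz":-21,"tx":66,"ty":-93,"tz":-20,"gripper":1},{"wx":0,"wy":0,"wz":-28,"tx":88,"ty":-124,"tz":-20,"gripper":1},{"wx":0,"wy":0,"wz":-35,"tx":110,"ty":-155,"tz":-20,"gripper":1}]' 30; python3 -m creep '[{"wx":0,"wy":0,"wz":-7,"tx":0,"ty":-15,"tz":0,"gripper":1},{"wx":0,"wy":0,"wz":-14,"tx":0,"ty":-30,"tz":0,"gripper":1},{"wx":0,"wy":0,"wz":-21,"tx":0,"ty":-30,"tz":0,"gripper":1},{"wx":0,"wy":0,"wz":-28,"tx":0,"ty":-30,"tz":0,"gripper":1},{"wx":0,"wy":0,"wz":-35,"tx":0,"ty":-30,"tz":0,"gripper":1}]' 30;python3 to.py .538 .1213 .2 151.5
python3 - <<'E'
from h import *
p,d=optics.read_camera('top');np.save('top1.npy',p);cv2.imwrite('pics/g1.png',cv2.resize(p[214:278,311:375,::-1],(512,512),interpolation=cv2.INTER_CUBIC))
E
```

```text
time_s: 6.65
tool_pos: [0.5107, 0.0851, 0.2008]
tool_rot: [180.0, -0.1, 83.3]
force: [1.3, 1.2, -0.3]
grip_width: 0.0869
grasp_force: 0.0
time_s: 7.07
tool_pos: [0.4812, 0.0873, 0.2004]
tool_rot: [180.0, -0.0, 118.3]
force: [0.6, 0.2, 0.1]
grip_width: 0.0872
grasp_force: 0.0
t 7.07 pos [0.4812 0.0873 0.2004] rot [ 1.800e+02 -3.000e-02  1.183e+02] q [-60.  -3.  46. 108.   2.  73.  14.]
to go mm [ 3.  66.1  0.4] wz -33.2
```

View pics/g1.png

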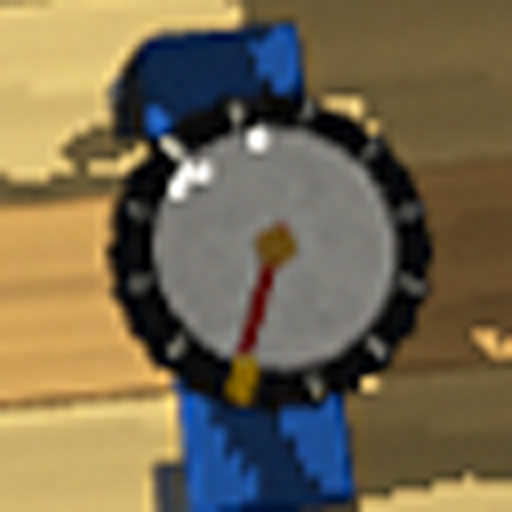

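The mark now sits at (242, 380) in the crop, almost in line with the pointer, whose hub is at (273, 244) and tip at (244, 352). I'll measure the remaining error using all twelve bezel marks.

```bash
cat > ang.py <<'E'
from h import *
from scipy.optimize import least_squares
def run(p,c0=(.5525,-.1027),a0=None):
    n='top';F=8
    B=cv2.resize(p[206:286,303:383],None,fx=F,fy=F,interpolation=cv2.INTER_CUBIC).astype(float)
    v,u=np.mgrid[:B.shape[0],:B.shape[1]];uv=np.c_[u.ravel(),v.ravel()]
    full=(uv+.5)/F-.5+[303,206];w=plane(n,full,.124)[:,:2]
    rgb=B.reshape(-1,3);br=rgb[:,:2].mean(1); 
    red=np.clip(rgb[:,0]-np.maximum(rgb[:,1],rgb[:,2])*1.6-10,0,None); yel=np.clip(rgb[:,:2].min(1)-rgb[:,2]*1.7-20,0,None)
    c=np.array(c0)
    for it in range(4):
        r=np.hypot(*(w-c).T);k=(r>.0255)&(r<.030);a=ang((w-c).T)%360
        s=yel*((r>.022)&(r<.031))
        if a0 is not None: s=s*(abs((a-a0+180)%360-180)<25)
        y=(w*s[:,None]).sum(0)/s.sum();ay=ang(y-c)
        P=[]
        for j in range(12):
            q=k&(abs((a-ay-30*j+180)%360-180)<9)
            wt=np.clip(br[q]-np.percentile(br[q],40),0,None);P.append((w[q]*wt[:,None]).sum(0)/wt.sum())
        P=np.array(P)
        def f(x):
            th=np.radians(x[2]+30*np.arange(12));return (P-x[:2]-x[3]*np.c_[np.cos(th),np.sin(th)]).ravel()*1000
        s_=least_squares(f,[*c,ay,.0275],x_scale=[.001,.001,1,.001],loss='soft_l1');c=s_.x[:2]
    out=[]
    for z in(.122,.124,.126):
        wz=plane(n,full,z)[:,:2];r=np.hypot(*(wz-c).T);s=red*((r>.009)&(r<.0235))
        d=wz-c;C=(d*s[:,None]).sum(0)/s.sum();M=((d-C).T*s)@(d-C);e=np.linalg.eigh(M)[1][:,1];e=e*np.sign(e@C)
        out.append((round(float(ang(C))%360,2),round(float(ang(e))%360,2)))
    print('c',c.round(4),'r',s_.x[3].round(4),'bezel(ticks)',s_.x[2]%360,'mark',ang(y-c)%360,'res',np.abs(s_.fun).reshape(12,2).max(1).round(1));print('pointer (via c, axis) z .122 .124 .126',out)
if __name__=='__main__': run(np.load('top1.npy'),a0=165)
E
python3 ang.py; python3 - <<'E'
from ang import *
p=cv2.imread('pics/top0.png')[:,:,::-1].copy();run(p,a0=230)
E
```

```text
c [ 0.5526 -0.1029] r 0.028 bezel(ticks) 163.28300835176833 mark 163.57256497891558 res [0.3 0.1 0.1 0.2 0.1 0.2 0.1 0.3 0.1 0.2 0.2 0.1]
pointer (via c, axis) z .122 .124 .126 [(162.45, 161.53), (161.53, 161.56), (160.64, 161.54)]
c [ 0.5525 -0.1029] r 0.0279 bezel(ticks) 227.80193103944438 mark 227.79853104361464 res [0.2 0.2 0.1 0.1 0.1 0.  0.3 0.1 0.2 0.1 0.2 0.2]
pointer (via c, axis) z .122 .124 .126 [(162.6, 161.45), (161.68, 161.52), (160.78, 161.52)]
```

```bash
python3 to.py .553 -.102 .18 90; python3 -m creep '[{"wx":0,"wy":0,"wz":7,"tx":-38,"ty":-3,"tz":0,"gripper":1},{"wx":0,"wy":0,"wz":14,"tx":-75,"ty":-6,"tz":0,"gripper":1},{"wx":0,"wy":0,"wz":21,"tx":-110,"ty":-9,"tz":0,"gripper":1},{"wx":0,"wy":0,"wz":28,"tx":-150,"ty":-14,"tz":0,"gripper":1},{"wx":0,"wy":0,"wz":28,"tx":-190,"ty":-20,"tz":0,"gripper":1}]' 30; python3 -m creep '[{"wx":0,"wy":0,"wz":0,"tx":0,"ty":0,"tz":0,"gripper":1},{"wx":0,"wy":0,"wz":0,"tx":0,"ty":0,"tz":0,"gripper":1}]' 30; python3 to.py .553 -.102 .101 90
```

```text
t 7.12 pos [0.4813 0.0871 0.2004] rot [-1.7999e+02 -2.0000e-02  1.1859e+02] q [-60.  -3.  46. 108.   2.  73.  14.]
to go mm [-200.4  -27.5   20.3] wz 28.6
time_s: 7.53
tool_pos: [0.5534, -0.0911, 0.2006]
tool_rot: [180.0, -0.0, 89.5]
force: [-0.2, 0.6, -0.2]
grip_width: 0.087
grasp_force: 0.0
time_s: 7.7
tool_pos: [0.5524, -0.094, 0.2001]
tool_rot: [-179.9, 0.2, 89.4]
force: [0.2, -0.2, -0.6]
grip_width: 0.0872
grasp_force: 0.0
t 7.7 pos [ 0.5524 -0.094   0.2001] rot [-1.7994e+02  1.5000e-01  8.9390e+01] q [-44.  12.  58. 100. -11.  74.  16.]
to go mm [-7.7  0.8 99.1] wz -0.6
```

```bash
python3 -m creep '[{"wx":0,"wy":0,"wz":0,"tx":-7.7,"ty":0.6,"tz":20,"gripper":1},{"wx":0,"wy":0,"wz":0,"tx":-7.7,"ty":0.6,"tz":50,"gripper":1},{"wx":0,"wy":0,"wz":0,"tx":-7.7,"ty":0.6,"tz":70,"gripper":1},{"wx":0,"wy":0,"wz":0,"tx":-7.7,"ty":0.6,"tz":87,"gripper":1},{"wx":0,"wy":0,"wz":0,"tx":-7.7,"ty":0.6,"tz":99,"gripper":1}]' 30;  python3 -m creep '[{"wx":0,"wy":0,"wz":0,"tx":0,"ty":0,"tz":0,"gripper":1},{"wx":0,"wy":0,"wz":0,"tx":0,"ty":0,"tz":0,"gripper":1}]' 30; python3 to.py .553 -.102 .101 90
```

```text
time_s: 8.12
tool_pos: [0.5522, -0.0955, 0.0995]
tool_rot: [-179.9, -0.1, 89.9]
force: [-0.2, 0.4, -0.2]
grip_width: 0.0869
grasp_force: 0.0
time_s: 8.28
tool_pos: [0.5532, -0.0968, 0.1015]
tool_rot: [-180.0, -0.0, 89.9]
force: [-0.2, 0.1, -0.6]
grip_width: 0.087
grasp_force: 0.0
t 8.28 pos [ 0.5532 -0.0968  0.1015] rot [-1.7996e+02 -2.0000e-02  8.9910e+01] q [-39.  19.  55. 106. -17.  64.  22.]
to go mm [-5.2 -0.2  0.5] wz -0.1
```

```bash
python3 -m creep '[{"wx":0,"wy":0,"wz":0,"tx":-5.2,"ty":-0.2,"tz":0,"gripper":1},{"wx":0,"wy":0,"wz":0,"tx":-5.2,"ty":-0.2,"tz":0,"gripper":1},{"wx":0,"wy":0,"wz":0,"tx":-5.2,"ty":-0.2,"tz":0,"gripper":1}]' 30;  python3 -m creep '[{"wx":0,"wy":0,"wz":0,"tx":0,"ty":0,"tz":0,"gripper":0.2},{"wx":0,"wy":0,"wz":0,"tx":0,"ty":0,"tz":0,"gripper":0.2},{"wx":0,"wy":0,"wz":0,"tx":0,"ty":0,"tz":0,"gripper":0.2},{"wx":0,"wy":0,"wz":0,"tx":0,"ty":0,"tz":0,"gripper":0.2},{"wx":0,"wy":0,"wz":0,"tx":0,"ty":0,"tz":0,"gripper":0.2}]' 30; python3 to.py .553 -.102 .101 88.1
```

```text
time_s: 8.53
tool_pos: [0.5539, -0.1036, 0.1027]
tool_rot: [179.9, -0.0, 89.8]
force: [0.2, -0.3, -0.2]
grip_width: 0.087
grasp_force: 0.0
time_s: 8.95
tool_pos: [0.553, -0.1029, 0.1016]
tool_rot: [-180.0, -0.0, 89.9]
force: [-0.6, 0.2, 0.4]
grip_width: 0.0633
grasp_force: 30.0
t 8.95 pos [ 0.553  -0.1029  0.1016] rot [-1.7998e+02 -1.0000e-02  8.9860e+01] q [-39.  19.  55. 106. -17.  64.  22.]
to go mm [ 0.9 -0.   0.6] wz 1.8
```

```bash
python3 -m creep '[{"wx":0,"wy":0,"wz":1,"tx":0,"ty":0,"tz":0,"gripper":0.2},{"wx":0,"wy":0,"wz":2,"tx":0,"ty":0,"tz":0,"gripper":0.2},{"wx":0,"wy":0,"wz":2,"tx":0,"ty":0,"tz":0,"gripper":0.2},{"wx":0,"wy":0,"wz":2,"tx":0,"ty":0,"tz":0,"gripper":0.2}]' 30; python3 -m creep '[{"wx":0,"wy":0,"wz":2,"tx":0,"ty":0,"tz":0,"gripper":1},{"wx":0,"wy":0,"wz":0,"tx":0,"ty":0,"tz":0,"gripper":1},{"wx":0,"wy":0,"wz":0,"tx":0,"ty":0,"tz":0,"gripper":1},{"wx":0,"wy":0,"wz":0,"tx":0,"ty":0,"tz":-40,"gripper":1},{"wx":0,"wy":0,"wz":0,"tx":0,"ty":0,"tz":-80,"gripper":1}]' 30; python3 to.py .51 .085 .2 151.5
```

```text
time_s: 9.28
tool_pos: [0.553, -0.1029, 0.1016]
tool_rot: [-180.0, -0.0, 87.8]
force: [-1.8, -0.1, 1.8]
grip_width: 0.063
grasp_force: 30.0
time_s: 9.7
tool_pos: [0.5513, -0.1028, 0.1804]
tool_rot: [-179.7, 0.1, 87.8]
force: [1.6, 0.7, 0.3]
grip_width: 0.0847
grasp_force: 0.0
t 9.7 pos [ 0.5513 -0.1028  0.1804] rot [-1.797e+02  8.000e-02  8.780e+01] q [-43.  14.  58. 101. -12.  72.  16.]
to go mm [186.  -48.6 -19.6] wz -63.7
```

```bash
python3 -m creep '[{"wx":0,"wy":0,"wz":-7,"tx":37,"ty":-10,"tz":-15,"gripper":1},{"wx":0,"wy":0,"wz":-14,"tx":74,"ty":-19,"tz":-20,"gripper":1},{"wx":0,"wy":0,"wz":-21,"tx":111,"ty":-29,"tz":-20,"gripper":1},{"wx":0,"wy":0,"wz":-28,"tx":148,"ty":-39,"tz":-20,"gripper":1},{"wx":0,"wy":0,"wz":-35,"tx":186,"ty":-48,"tz":-20,"gripper":1}]' 30; python3 -m creep '[{"wx":0,"wy":0,"wz":-7,"tx":0,"ty":0,"tz":0,"gripper":1},{"wx":0,"wy":0,"wz":-14,"tx":0,"ty":0,"tz":0,"gripper":1},{"wx":0,"wy":0,"wz":-21,"tx":0,"ty":0,"tz":0,"gripper":1},{"wx":0,"wy":0,"wz":-28,"tx":0,"ty":0,"tz":0,"gripper":1},{"wx":0,"wy":0,"wz":-28,"tx":0,"ty":0,"tz":0,"gripper":1}]' 30;python3 to.py .5385 .1213 .2 151.5
python3 - <<'E'
from ang import *
p,d=optics.read_camera('top');np.save('top2.npy',p);run(p,a0=162)
E
```

```text
time_s: 10.12
tool_pos: [0.5117, 0.0862, 0.2021]
tool_rot: [179.9, -0.0, 123.1]
force: [1.2, -0.2, 0.3]
grip_width: 0.0869
grasp_force: 0.0
time_s: 10.53
tool_pos: [0.5122, 0.0847, 0.2016]
tool_rot: [180.0, 0.0, 151.0]
force: [-0.4, -0.3, -0.3]
grip_width: 0.0868
grasp_force: 0.0
t 10.53 pos [0.5122 0.0847 0.2016] rot [1.7998e+02 1.0000e-02 1.5100e+02] q [-58.   3.  48. 105.  -2.  73.  51.]
to go mm [-5.2 44.8  1.6] wz -0.5
c [ 0.5525 -0.1028] r 0.0279 bezel(ticks) 160.7238318584274 mark 160.8119768309904 res [0.1 0.3 0.  0.1 0.1 0.1 0.  0.2 0.2 0.1 0.2 0.2]
pointer (via c, axis) z .122 .124 .126 [(162.61, 161.2), (161.7, 161.21), (160.81, 161.18)]
```

```bash
python3 to.py .5385 .1215 .1075 151.5; python3 -m creep '[{"wx":0,"wy":0,"wz":-0.5,"tx":-3,"ty":30,"tz":0,"gripper":0},{"wx":0,"wy":0,"wz":-0.5,"tx":-5.2,"ty":44.8,"tz":0,"gripper":0},{"wx":0,"wy":0,"wz":-0.5,"tx":-5.2,"ty":44.8,"tz":0,"gripper":0},{"wx":0,"wy":0,"wz":-0.5,"tx":-5.2,"ty":44.8,"tz":0,"gripper":0},{"wx":0,"wy":0,"wz":-0.5,"tx":-5.2,"ty":44.8,"tz":0,"gripper":0}]' 30; python3 to.py .5385 .1215 .1075 151.5;
```

```text
t 10.58 pos [0.5122 0.0846 0.2015] rot [1.7998e+02 1.0000e-02 1.5068e+02] q [-58.   3.  48. 105.  -2.  73.  51.]
to go mm [-4.8 45.  94. ] wz -0.8
time_s: 11.0
tool_pos: [0.5383, 0.1202, 0.2014]
tool_rot: [-179.9, 0.0, 151.2]
force: [0.1, -0.2, -0.5]
grip_width: 0.0614
grasp_force: 0.0
t 11.0 pos [0.5383 0.1202 0.2014] rot [-179.94    0.    151.19] q [-58.   9.  47. 100.  -6.  74.  52.]
to go mm [ 0.4  1.4 93.9] wz -0.3
```

```bash
python3 -m creep '[{"wx":0,"wy":0,"wz":0,"tx":0.4,"ty":1.2,"tz":30,"gripper":0},{"wx":0,"wy":0,"wz":0,"tx":0.4,"ty":1.2,"tz":55,"gripper":0},{"wx":0,"wy":0,"wz":0,"tx":0.4,"ty":1.2,"tz":75,"gripper":0},{"wx":0,"wy":0,"wz":0,"tx":0.4,"ty":1.2,"tz":87,"gripper":0},{"wx":0,"wy":0,"wz":0,"tx":0.4,"ty":1.2,"tz":93.5,"gripper":0}]' 30; python3 -m creep '[{"wx":0,"wy":0,"wz":0,"tx":0,"ty":0,"tz":0,"gripper":0},{"wx":0,"wy":0,"wz":0,"tx":0,"ty":0,"tz":0,"gripper":0},{"wx":0,"wy":0,"wz":0,"tx":0,"ty":0,"tz":0,"gripper":0}]' 30;python3 to.py .5385 .1215 .1075 151.5;
```

```text
time_s: 11.42
tool_pos: [0.5375, 0.1214, 0.1067]
tool_rot: [-179.9, -0.1, 151.2]
force: [-0.3, -0.6, 0.1]
grip_width: 0.0438
grasp_force: 0.0
time_s: 11.67
tool_pos: [0.5397, 0.1225, 0.1094]
tool_rot: [179.9, 0.1, 151.3]
force: [-1.0, 0.6, -0.1]
grip_width: 0.0434
grasp_force: 0.0
t 11.67 pos [0.5397 0.1225 0.1094] rot [1.7989e+02 8.0000e-02 1.5133e+02] q [-56.  14.  46. 106. -12.  64.  56.]
to go mm [ 0.6 -1.5  1.9] wz -0.2
```

```bash
python3 -m creep '[{"wx":0,"wy":0,"wz":0,"tx":0,"ty":0,"tz":0,"gripper":-1},{"wx":0,"wy":0,"wz":0,"tx":0,"ty":0,"tz":0,"gripper":-1},{"wx":0,"wy":0,"wz":0,"tx":0,"ty":0,"tz":0,"gripper":-1},{"wx":0,"wy":0,"wz":0,"tx":0,"ty":0,"tz":0,"gripper":-1},{"wx":0,"wy":0,"wz":0,"tx":0,"ty":0,"tz":0,"gripper":-1}]' 15; python3 -m creep '[{"wx":0,"wy":0,"wz":0,"tx":0,"ty":0,"tz":0,"gripper":-1},{"wx":0,"wy":0,"wz":0,"tx":0,"ty":0,"tz":0,"gripper":-1},{"wx":0,"wy":0,"wz":0,"tx":0,"ty":0,"tz":0,"gripper":-1}]' 40;python3 to.py .5385 .1215 .1075 151.5; python3 -c "
from h import *
o=get_obs();print(o['wrist_torque'],o['force'],o['tool_rot'])"
```

```text
time_s: 12.08
tool_pos: [0.5388, 0.1226, 0.1082]
tool_rot: [180.0, 0.0, 151.4]
force: [0.5, -0.6, -0.2]
grip_width: 0.0178
grasp_force: 0.0
time_s: 12.33
tool_pos: [0.5386, 0.1222, 0.1081]
tool_rot: [-180.0, -0.0, 151.3]
force: [-1.2, -0.8, 1.5]
grip_width: 0.0106
grasp_force: 40.0
t 12.33 pos [0.5386 0.1222 0.1081] rot [-1.7997e+02 -1.0000e-02  1.5135e+02] q [-56.  15.  46. 107. -12.  64.  56.]
to go mm [-0.3 -0.6  0.6] wz -0.2
[-0.18957848  0.25488203  0.04244651] [-1.17918512 -0.75850017  1.53859354] [-1.79973279e+02 -1.22711461e-02  1.51349765e+02]
```

```bash
python3 -m creep '[{"wx":0,"wy":0,"wz":5,"tx":0,"ty":0,"tz":0.06,"gripper":-1},{"wx":0,"wy":0,"wz":11,"tx":0,"ty":0,"tz":0.12,"gripper":-1},{"wx":0,"wy":0,"wz":17,"tx":0,"ty":0,"tz":0.19,"gripper":-1},{"wx":0,"wy":0,"wz":23,"tx":0,"ty":0,"tz":0.26,"gripper":-1},{"wx":0,"wy":0,"wz":30,"tx":0,"ty":0,"tz":0.33,"gripper":-1}]' 40
cat > st.py <<'E'
from h import *
o=get_obs();print(round(o['time_s'],2),'tq',o['wrist_torque'].round(3),'F',o['force'].round(1),'yaw',o['tool_rot'].round(2),'pos',o['tool_pos'].round(4),'q7',o['qpos'][6].round(1),'w',o['grip_width'],o['grasp_force'])
E
python3 st.py;  python3 -m creep '[{"wx":0,"wy":0,"wz":6,"tx":0,"ty":0,"tz":0.06,"gripper":-1},{"wx":0,"wy":0,"wz":12,"tx":0,"ty":0,"tz":0.13,"gripper":-1},{"wx":0,"wy":0,"wz":18,"tx":0,"ty":0,"tz":0.2,"gripper":-1},{"wx":0,"wy":0,"wz":24,"tx":0,"ty":0,"tz":0.26,"gripper":-1},{"wx":0,"wy":0,"wz":30,"tx":0,"ty":0,"tz":0.33,"gripper":-1}]' 40 >/dev/null; python3 st.py;  python3 -m creep '[{"wx":0,"wy":0,"wz":6,"tx":0,"ty":0,"tz":0.06,"gripper":-1},{"wx":0,"wy":0,"wz":12,"tx":0,"ty":0,"tz":0.13,"gripper":-1},{"wx":0,"wy":0,"wz":18,"tx":0,"ty":0,"tz":0.2,"gripper":-1},{"wx":0,"wy":0,"wz":24,"tx":0,"ty":0,"tz":0.26,"gripper":-1},{"wx":0,"wy":0,"wz":30,"tx":0,"ty":0,"tz":0.33,"gripper":-1}]' 40 >/dev/null; python3 st.py
```

```text
time_s: 12.75
tool_pos: [0.5384, 0.1219, 0.1077]
tool_rot: [-179.9, 0.0, 121.0]
force: [-2.1, -2.0, 2.0]
grip_width: 0.0105
grasp_force: 40.0
12.75 tq [-0.397  0.401  0.111] F [-2.1 -2.   2. ] yaw [-179.94    0.    121.04] pos [0.5384 0.1219 0.1077] q7 27.1 w 0.010472866477716404 39.994503082707524
13.17 tq [-0.512  0.653  0.058] F [-2.6 -2.2  2.7] yaw [-1.7991e+02  4.0000e-02  9.1050e+01] pos [0.5381 0.1218 0.1074] q7 -0.7 w 0.010760981399287278 39.996205726638436
13.58 tq [-0.47   0.91   0.031] F [-3.7 -1.9  3.7] yaw [-1.7989e+02  9.0000e-02  6.1060e+01] pos [0.5377 0.1219 0.1071] q7 -27.8 w 0.010783273716811675 39.99645444564521
```

```bash
python3 -m creep '[{"wx":0,"wy":0,"wz":6,"tx":0,"ty":0,"tz":0.06,"gripper":-1},{"wx":0,"wy":0,"wz":12,"tx":0,"ty":0,"tz":0.13,"gripper":-1},{"wx":0,"wy":0,"wz":16,"tx":0,"ty":0,"tz":0.17,"gripper":-1}]' 40 >/dev/null; python3 st.py;  python3 -m creep '[{"wx":0,"wy":0,"wz":3,"tx":0,"ty":0,"tz":0.03,"gripper":-1},{"wx":0,"wy":0,"wz":6,"tx":0,"ty":0,"tz":0.06,"gripper":-1}]' 40 >/dev/null; python3 st.py;  python3 -m creep '[{"wx":0,"wy":0,"wz":3,"tx":0,"ty":0,"tz":0.03,"gripper":-1},{"wx":0,"wy":0,"wz":6,"tx":0,"ty":0,"tz":0.06,"gripper":-1}]' 40 >/dev/null; python3 st.py
```

```text
13.83 tq [-0.489  1.035  0.04 ] F [-5.3 -1.4  4.4] yaw [-1.7991e+02  1.4000e-01  4.5070e+01] pos [0.5376 0.122  0.1069] q7 -42.1 w 0.010474143433439921 39.99922187067568
14.0 tq [-0.413  1.007  0.076] F [-4.9 -1.4  4.3] yaw [-1.7992e+02  1.5000e-01  3.9210e+01] pos [0.5376 0.122  0.1068] q7 -47.5 w 0.010948367341808141 39.9994414485991
14.17 tq [-0.372  1.065  0.086] F [-4.9 -0.8  5.2] yaw [-1.7993e+02  1.6000e-01  3.3210e+01] pos [0.5375 0.1221 0.1067] q7 -53.1 w 0.010814723502996303 39.99928909353912
```

```bash
python3 -m creep '[{"wx":0,"wy":0,"wz":2.5,"tx":0,"ty":0,"tz":0.03,"gripper":-1},{"wx":0,"wy":0,"wz":5,"tx":0,"ty":0,"tz":0.06,"gripper":-1}]' 40 >/dev/null; python3 st.py;  python3 -m creep '[{"wx":0,"wy":0,"wz":2.5,"tx":0,"ty":0,"tz":0.03,"gripper":-1},{"wx":0,"wy":0,"wz":5,"tx":0,"ty":0,"tz":0.06,"gripper":-1}]' 40 >/dev/null; python3 st.py;  python3 -m creep '[{"wx":0,"wy":0,"wz":2.5,"tx":0,"ty":0,"tz":0.03,"gripper":-1},{"wx":0,"wy":0,"wz":5,"tx":0,"ty":0,"tz":0.06,"gripper":-1}]' 40 >/dev/null; python3 st.py
```

```text
14.33 tq [-0.427  1.096  0.021] F [-4.8 -1.1  5.5] yaw [-1.7993e+02  1.6000e-01  2.8240e+01] pos [0.5375 0.1221 0.1067] q7 -57.8 w 0.010742624641232996 39.99969871714711
14.5 tq [-0.374  1.027  0.051] F [-4.3 -1.2  5.4] yaw [-1.7994e+02  1.7000e-01  2.3240e+01] pos [0.5374 0.1222 0.1066] q7 -62.6 w 0.010773490804958773 39.9997912812978
14.67 tq [-0.35   1.168  0.038] F [-5.  -1.3  5.5] yaw [-179.95    0.18   18.25] pos [0.5374 0.1222 0.1066] q7 -67.3 w 0.010688180993740878 39.99972486868501
```

```bash
python3 -m creep '[{"wx":0,"wy":0,"wz":2.5,"tx":0,"ty":0,"tz":0.03,"gripper":-1},{"wx":0,"wy":0,"wz":5,"tx":0,"ty":0,"tz":0.06,"gripper":-1}]' 40 >/dev/null; python3 st.py;  python3 -m creep '[{"wx":0,"wy":0,"wz":2.5,"tx":0,"ty":0,"tz":0.03,"gripper":-1},{"wx":0,"wy":0,"wz":5,"tx":0,"ty":0,"tz":0.06,"gripper":-1}]' 40 >/dev/null; python3 st.py
```

```text
14.83 tq [-0.334  1.119 -0.018] F [-4.7  0.1  5.8] yaw [-179.96    0.18   13.24] pos [0.5374 0.1222 0.1065] q7 -72.2 w 0.010547810931187404 39.99973372556269
15.0 tq [-0.254  1.112  0.061] F [-4.8 -1.2  4.8] yaw [-179.97    0.19    8.25] pos [0.5374 0.1223 0.1065] q7 -77.0 w 0.01032760432690287 39.99981491826475
```

```bash
python3 -m creep '[{"wx":0,"wy":0,"wz":2,"tx":0,"ty":0,"tz":0.02,"gripper":-1},{"wx":0,"wy":0,"wz":4,"tx":0,"ty":0,"tz":0.04,"gripper":-1}]' 40 >/dev/null; python3 st.py;  python3 -m creep '[{"wx":0,"wy":0,"wz":2,"tx":0,"ty":0,"tz":0.02,"gripper":-1},{"wx":0,"wy":0,"wz":4,"tx":0,"ty":0,"tz":0.04,"gripper":-1}]' 40 >/dev/null; python3 st.py
```

```text
15.17 tq [-0.278  1.184  0.068] F [-3.9 -0.5  5.2] yaw [-179.98    0.19    4.27] pos [0.5374 0.1224 0.1064] q7 -80.9 w 0.010781579421514132 40.00000108033419
15.33 tq [-0.34   1.189  0.742] F [-3.6 -1.7  5.2] yaw [179.98   0.19   0.38] pos [0.5374 0.1225 0.1064] q7 -84.7 w 0.011137377009817264 40.01612878404558
```

```bash
python3 -m creep '[{"wx":0,"wy":0,"wz":0,"tx":0,"ty":0,"tz":0,"gripper":-1}]' 40 >/dev/null; python3 st.py;  python3 -m creep '[{"wx":0,"wy":0,"wz":0.8,"tx":0,"ty":0,"tz":0,"gripper":-1},{"wx":0,"wy":0,"wz":0.8,"tx":0,"ty":0,"tz":0,"gripper":-1}]' 40 >/dev/null; python3 st.py
```

```text
15.42 tq [-0.294  1.191  0.735] F [-5.7 -1.7  4.9] yaw [179.97   0.19   0.43] pos [0.5374 0.1225 0.1064] q7 -84.7 w 0.01072481905623883 40.001395577564836
15.58 tq [-0.381  1.191  0.819] F [-4.8 -1.2  5.5] yaw [179.96   0.19  -0.31] pos [0.5374 0.1224 0.1064] q7 -85.4 w 0.01112141476825767 40.001685144379735
```

```bash
for i in 1; do python3 -m creep '[{"wx":0,"wy":0,"wz":-0.8,"tx":0,"ty":0,"tz":0,"gripper":-1}]' 40 >/dev/null; python3 st.py; python3 -m creep '[{"wx":0,"wy":0,"wz":-0.8,"tx":0,"ty":0,"tz":0,"gripper":-1}]' 40 >/dev/null; python3 st.py; python3 -m creep '[{"wx":0,"wy":0,"wz":-0.8,"tx":0,"ty":0,"tz":0,"gripper":-1}]' 40 >/dev/null; python3 st.py; python3 -m creep '[{"wx":0,"wy":0,"wz":-0.8,"tx":0,"ty":0,"tz":0,"gripper":-1}]' 40 >/dev/null; python3 st.py; python3 -m creep '[{"wx":0,"wy":0,"wz":-0.8,"tx":0,"ty":0,"tz":0,"gripper":-1}]' 40 >/dev/null; python3 st.py; python3 -m creep '[{"wx":0,"wy":0,"wz":-0.8,"tx":0,"ty":0,"tz":0,"gripper":-1}]' 40 >/dev/null; python3 st.py; done | cut -c1-90
```

```text
15.67 tq [-0.301  1.248  0.742] F [-4.9 -1.2  5.2] yaw [179.96   0.19   0.52] pos [0.5374 
15.75 tq [-0.339  1.231  0.615] F [-6.  -0.8  4.9] yaw [179.96   0.19   1.34] pos [0.5374 
15.83 tq [-0.277  1.16   0.504] F [-5.3 -1.2  4.9] yaw [179.98   0.19   2.12] pos [0.5374 
15.92 tq [-0.315  1.229  0.351] F [-3.8 -1.5  5.4] yaw [179.99   0.19   2.89] pos [0.5374 
16.0 tq [-0.325  1.141  0.023] F [-5.5 -1.2  5.5] yaw [-179.99    0.19    3.64] pos [0.537
16.08 tq [-0.286  1.189 -0.078] F [-4.2 -0.6  4.9] yaw [-179.98    0.19    4.4 ] pos [0.53
```

```bash
python3 -m creep '[{"wx":0,"wy":0,"wz":-6,"tx":0,"ty":0,"tz":-0.06,"gripper":-1},{"wx":0,"wy":0,"wz":-12,"tx":0,"ty":0,"tz":-0.13,"gripper":-1},{"wx":0,"wy":0,"wz":-18,"tx":0,"ty":0,"tz":-0.2,"gripper":-1},{"wx":0,"wy":0,"wz":-24,"tx":0,"ty":0,"tz":-0.26,"gripper":-1},{"wx":0,"wy":0,"wz":-30,"tx":0,"ty":0,"tz":-0.33,"gripper":-1}]' 40 >/dev/null; python3 st.py;  python3 -m creep '[{"wx":0,"wy":0,"wz":-6,"tx":0,"ty":0,"tz":-0.06,"gripper":-1},{"wx":0,"wy":0,"wz":-12,"tx":0,"ty":0,"tz":-0.13,"gripper":-1},{"wx":0,"wy":0,"wz":-18,"tx":0,"ty":0,"tz":-0.2,"gripper":-1},{"wx":0,"wy":0,"wz":-24,"tx":0,"ty":0,"tz":-0.26,"gripper":-1},{"wx":0,"wy":0,"wz":-30,"tx":0,"ty":0,"tz":-0.33,"gripper":-1}]' 40 >/dev/null; python3 st.py;  python3 -m creep '[{"wx":0,"wy":0,"wz":-6,"tx":0,"ty":0,"tz":-0.06,"gripper":-1},{"wx":0,"wy":0,"wz":-12,"tx":0,"ty":0,"tz":-0.13,"gripper":-1},{"wx":0,"wy":0,"wz":-18,"tx":0,"ty":0,"tz":-0.2,"gripper":-1},{"wx":0,"wy":0,"wz":-24,"tx":0,"ty":0,"tz":-0.26,"gripper":-1},{"wx":0,"wy":0,"wz":-29.5,"tx":0,"ty":0,"tz":-0.33,"gripper":-1}]' 40 >/dev/null; python3 st.py;python3 -m creep '[{"wx":0,"wy":0,"wz":0,"tx":0,"ty":0,"tz":0,"gripper":-1},{"wx":0,"wy":0,"wz":0,"tx":0,"ty":0,"tz":0,"gripper":-1}]' 40 >/dev/null; python3 st.py
python3 - <<'E'
from ang import *
p,d=optics.read_camera('top');np.save('top3.npy',p);cv2.imwrite('pics/end.png',cv2.resize(p[130:350,130:420,::-1],None,fx=2.5,fy=2.5))
try: run(p,a0=162)
except Exception as e: print(e)
for q in('glue_mid','driver_grip','offcut_mid'): print(q,[(np.round(r['point'],3),r['confidence']) for n in('top','scene') for r in (optics.read_camera(n),nets.place_of(q,n))[1][:1]])
E
```

```text
16.5 tq [-0.459  1.009 -0.088] F [-4.3 -1.9  4.8] yaw [-1.7992e+02  1.5000e-01  3.4630e+01] pos [0.5375 0.1221 0.1068] q7 -54.9 w 0.010663233503913072 40.000825272873044
16.92 tq [-0.503  0.834 -0.092] F [-3.5 -2.   3.9] yaw [-1.7989e+02  8.0000e-02  6.4620e+01] pos [0.5378 0.1219 0.1071] q7 -27.7 w 0.010818604961717928 40.000659842044115
17.33 tq [-0.404  0.632 -0.038] F [-3.2 -1.6  2.7] yaw [-1.799e+02  3.000e-02  9.411e+01] pos [0.5381 0.1218 0.1074] q7 -0.2 w 0.010746777820436799 40.000712955370545
17.5 tq [-0.653  0.856  0.036] F [-4.1 -2.4  4.4] yaw [-1.7991e+02  2.0000e-02  9.3680e+01] pos [0.5381 0.1219 0.1074] q7 -0.6 w 0.010523904329784927 40.000560181215405
c [ 0.5524 -0.103 ] r 0.0279 bezel(ticks) 160.69537389377948 mark 160.5429805356364 res [0.1 0.2 0.1 0.1 0.1 0.1 0.  0.3 0.2 0.5 0.2 0.2]
pointer (via c, axis) z .122 .124 .126 [(162.19, 161.46), (161.27, 161.52), (160.38, 161.54)]
glue_mid [(array([0.681, 0.088, 0.057]), 0.78), (array([0.683, 0.09 , 0.058]), 0.69)]
driver_grip [(array([ 0.723, -0.145,  0.015]), 0.58), (array([ 0.726, -0.138,  0.014]), 0.76)]
offcut_mid [(array([0.396, 0.064, 0.02 ]), 0.64)]
```

View pics/end.png

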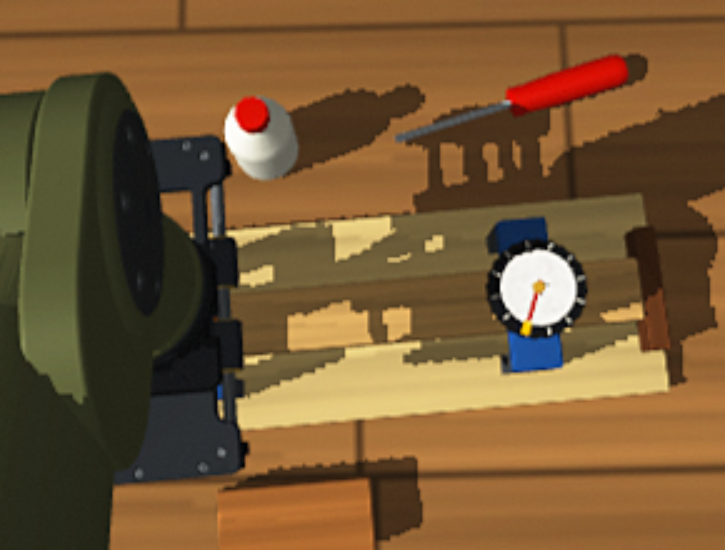

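The last picture shows the yellow mark at the pointer tip, around (527, 327). The bottle, screwdriver and offcut are in place, and the gripper is still on the thumbscrew, 90° back from seated.

```bash
python3 -c "
from cell import env;print(env.sign_off())"
```

```text
the job is handed in; nothing more can be done
None
```

I handed the job in at about 17.7 s: the dial's zero mark is within about 1° of the pointer tip, the thumbscrew was seated hard, backed off about 90° and is still gripped, and the bottle, screwdriver and offcut were not disturbed.

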